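# Run the loose wing nut home

## Robot

A 7-joint arm with a two-finger parallel gripper is mounted at the origin on a cart in front of the work surface, level with it; the furniture and walls round the work are solid. World frame = base frame: x ahead of the robot, y to its left, z up, the work surface at z = 0. Lengths are in m, angles in rad, forces in N, time in s.
With the tool pointing down it reaches from about 0.4 to 0.9 m from the base axis. Payload 5.6 kg.
Tool frame: the origin (TCP) lies midway between the tips of the shut fingers; the grasp point (between the pads) lies 19 mm behind it; z points along the fingers, y is the line along which they close (so a half turn about z gives the same grasp; the last joint's range is limited). The gripper opens to 92 mm and grips with 3 to 60 N. Pads are 20 mm wide; open, the fingers measure 128 mm over their backs; the gripper's body (75 mm by 189 mm) begins 69 mm behind the grasp point.
Start: joints at [-1.299, 0.468, -0.012, 1.603, 0.006, 1.071, -0.056], TCP at [0.201, 0.618, 0.215] pointing down, gripper open.
Joint ranges: [-2.53, 2.53], [-0.31, 2.02], [-1.57, 1.55], [0.28, 2.44], [-1.29, 4.43], [0.15, 1.84], [-2.92, 2.92]. Speed limits (rad/s): [2.57, 2.57, 3.14, 3.14, 3.14, 3.14, 3.14].

## Interface

Orientations are given as a 3x3 rotation matrix whose columns are the frame's x, y, z axes.
In Python, from station import env, effector, solver, viewer, workorder, search_frame, tip_of gives the robot as it stands. Calls block until the motion is done:
- env.reach(position, orientation): joint-space move of the TCP to a pose.
- env.movel(position, frame=None, rate=0.15): straight line of the TCP; frame=None keeps the orientation; rate is the mean speed in m/s.
- env.goto_joints(angles): joint-space move.
- effector.release() and effector.grasp(squeeze=None): open the fingers fully, or close them until they stop; squeeze is the grip in N (None keeps the last).
- env.pause(seconds).
- solver.inverse_kinematics(position, orientation): joint angles nearest the present ones, or None.
- env.sense(): the state.
- viewer.read_camera(name): name is "scene" or "top" or "wrist"; returns (picture, depth): 420x560x3 uint8, red, green, blue; 420x560 float32, m along the optical axis (not along the pixel's ray), 0 where there is no reading.
- viewer.camera_info(name): a dict with "intrinsics" (3x3 intrinsics, pixels), "eye" and "rotation" of the camera in the world; the wrist camera has in their place "T_tool_cam" (4x4, takes a point from camera to tool coordinates, whose origin is the TCP and whose axes are the flange's). Camera axes: x right, y up, looking along -z (the intrinsics and any distortion apply to the point x, -y, -z); pixel columns grow to the right and rows downward; lengths in m; the calibration is good to about 2 mm. A picture is of the moment at which its call begins: read the wrist's pose just before it. camera_info takes no time and is no camera call.
A pose or a line that the arm cannot do raises env.PlanningError and nothing moves.
- workorder.finish_job(): hands the job in; it is judged then, once.
Trained networks look in the newest picture that a camera, given by its name, has taken for a name from the list of things; names that differ only in an ending like _2 or _b are one class to them, and where a whole thing is asked for, a point or a joint stands for the part that bears it (a point fixed in the world has none). Each returns a list of dicts, best first, with "score" (0 to 1); they miss things now and then, are a little off and sometimes report something else, mostly with a low value. They report only what shows in the picture. A call takes as long as a camera call.
- search_frame(camera, name): "at" ([x, y, z] in m, in world coordinates, good to about 4 mm: the middle of the surface that is visible of it).
- tip_of(camera, name): "at" ([x, y, z] in m, in world coordinates, good to about 4 mm: a listed point, or the origin of a listed thing).
The state is a dict: "t": time; "joint_positions": joint angles; "joint_velocities": joint speeds; "tau": joint torques, N m; "ee_pos": TCP position; "tcp_rot": TCP orientation; "wrist_force": force on the tool from outside, world axes, zero at the start; "moment": the same for the moment, N m; "gripper_width": finger opening in m; "grasp_force": force on a finger pad.
Only numpy, scipy, OpenCV 4.12 (cv2) and the standard library are available. Lean on these libraries where they do the work, as an engineer would, in place of code of your own. Each camera call takes 0.05 s, during which the arm holds its last target. There are 200 camera calls.

## Task

One of the two sheet clamps on the trolley still has its wing nut loose, standing higher on its stud than the other. Screw it down clockwise by pushing its wings round with a fingertip, stroke after stroke and without pinching it or forcing it, until it is fully home and stops on its washer, then take the hand clear. Leave the other clamp's nut tight and the things around in their places.

Things in the scene. Friction and masses are not known exactly. Their poses are not given: they have to be found in the camera images.
- clamp_1: one of two like sheet clamps, fixed: plywood base (x -71 to +53, y -58 to +58 mm), sheets, wooden bar with its top at z = 40, steel back plate 84 mm wide with its near face at x = +43, top at z = 92. A finger cannot pass between nut hub and plate: work from the robot's side, clockwise strokes going right to left. Origin on the stud's axis at the trolley top; x towards the plate, y left, z up
- clamp_2: one of two like sheet clamps, fixed: plywood base (x -71 to +53, y -58 to +58 mm), sheets, wooden bar with its top at z = 40, steel back plate 84 mm wide with its near face at x = +43, top at z = 92. A finger cannot pass between nut hub and plate: work from the robot's side, clockwise strokes going right to left. Origin on the stud's axis at the trolley top; x towards the plate, y left, z up
- nut_1 (a joint): angle (rad) by which clamp_1's wing nut is unscrewed: 0 = fully down on its washer (a stop), growing anticlockwise from above; 8 mm rise per turn. Steel hub 36 mm across, 26 high; two wings 7 mm thick, half a turn apart. Stays where left; turns with 1 to 2 N at a wing. At 0 wing a points along (-0.94, 0.34) in the clamp's frame (to the robot, 20 degrees left), wings at z = 47 to 75 mm
- nut_2 (a joint): angle (rad) by which clamp_2's wing nut is unscrewed: 0 = fully down on its washer (a stop), growing anticlockwise from above; 8 mm rise per turn. Steel hub 36 mm across, 26 high; two wings 7 mm thick, half a turn apart. Stays where left; stiff, 4 N at a wing. At 0 wing a points along (-0.94, 0.34) in the clamp's frame (to the robot, 20 degrees left), wings at z = 47 to 75 mm
- nut_1_wing_a (a point): outer end of wing a of the nut on clamp_1, at mid-height, 40 mm from the stud's axis; its x axis points out along wing a, z up; wing b points the other way
- nut_2_wing_a (a point): outer end of wing a of the nut on clamp_2, at mid-height, 40 mm from the stud's axis; its x axis points out along wing a, z up; wing b points the other way
- nut_1_a_push: the half of wing a of nut 1, 3.5 mm thick, with the face that is pressed to tighten; origin on the stud's axis at the nut's underside, x out along the wing, z up
- nut_1_a_back: the half of wing a of nut 1, 3.5 mm thick, with the face that looks the other way (pressed to unscrew); origin on the stud's axis at the nut's underside, x out along the wing, z up
- nut_1_b_push: the half of wing b of nut 1, 3.5 mm thick, with the face that is pressed to tighten; origin on the stud's axis at the nut's underside, x out along the wing, z up
- nut_1_b_back: the half of wing b of nut 1, 3.5 mm thick, with the face that looks the other way (pressed to unscrew); origin on the stud's axis at the nut's underside, x out along the wing, z up
- stamp: wooden hand stamp standing upright, 25 x 44 x 77 mm, a bystander between the clamps; origin under its centre
- label_roll: white roll of labels, 54 mm across, 40 mm high, bystander; origin under its centre
- clip: black fold-back clip, 28 x 32 x 43 mm, bystander; origin under its centre
- tape: roll of masking tape lying flat, 104 mm across, 25 mm high, bystander; origin under its centre

How it is judged:
By the outcome, as a careful person would: the job done as asked, in the order asked, and still so for the second after the job is handed in, with the robot touching nothing.
It also fails if it takes over 64 s, if anything falls off the work surface, if the arm or the gripper's body presses on something with over 40 N, if the wrist force passes 120 N, or if a joint passes its speed limit or range.

## Working session

There is one attempt and no reset: what is moved stays moved. The work goes in short steps, each a Python script; the robot and the scene stay as the last script left them, time stands still between calls to the robot, and variables do not carry over. Pictures are saved under pics/ and viewed, at most 10 in all, crops included, and the job is handed in when it is done.

```bash
ls; mkdir -p pics; python3 - <<'E'
from station import *
import cv2,numpy as np
for c in ["scene","top"]:
    p,d=viewer.read_camera(c); cv2.imwrite(f"pics/{c}0.png",p[:,:,::-1])
    i=viewer.camera_info(c); print(c,np.round(i["eye"],3),np.round(i["rotation"],2).tolist(),np.round(i["intrinsics"],0).tolist())
    for n in ["clamp_1","nut_1","nut_1_wing_a","stamp","label_roll","clip","tape"]:
        for f in (search_frame,tip_of):
            try: print(n,f.__name__,[(np.round(r["at"],3).tolist(),round(r["score"],2)) for r in f(c,n)])
            except Exception as e: print(n,f.__name__,"ERR",e)
print(env.sense()["t"])
E
```

```text
pics
scene [0.134 0.536 0.597] [[-0.83, 0.33, -0.45], [-0.55, -0.49, 0.67], [-0.0, 0.81, 0.59]] [[465.0, 0.0, 283.0], [0.0, 465.0, 200.0], [0.0, 0.0, 1.0]]
clamp_1 call [([0.486, -0.185, 0.028], 0.83), ([0.513, 0.114, 0.027], 0.58)]
clamp_1 call [([0.499, -0.202, -0.003], 0.68), ([0.523, 0.097, -0.004], 0.68)]
nut_1 call [([0.624, -0.042, 0.032], 0.71), ([0.512, 0.111, 0.064], 0.58), ([0.484, -0.188, 0.069], 0.5)]
nut_1 call ERR it knows: clamp, clip, label_roll, nut_1_a_back, nut_1_a_push, nut_1_b_back, nut_1_b_push, nut_1_wing, nut_2_wing, stamp, tape
nut_1_wing_a call [([0.491, -0.194, 0.07], 0.73)]
nut_1_wing_a call [([0.483, -0.168, 0.067], 0.69)]
stamp call [([0.528, -0.038, 0.026], 0.74)]
stamp call [([0.533, -0.048, -0.0], 0.68)]
label_roll call [([0.62, -0.043, 0.034], 0.72)]
label_roll call [([0.634, -0.057, -0.001], 0.56), ([0.522, 0.098, -0.004], 0.49)]
clip call [([0.401, -0.044, 0.007], 0.73)]
clip call [([0.407, -0.045, -0.006], 0.81)]
tape call [([0.666, 0.152, 0.023], 0.81)]
tape call [([0.673, 0.148, 0.0], 0.84)]
top [ 0.448 -0.037  0.927] [[0.01, 0.99, -0.1], [-1.0
[... 315 characters left out ...]
0.47), ([0.512, 0.097, 0.026], 0.32)]
nut_1 call ERR it knows: clamp, clip, label_roll, nut_1_a_back, nut_1_a_push, nut_1_b_back, nut_1_b_push, nut_1_wing, nut_2_wing, stamp, tape
nut_1_wing_a call [([0.501, -0.195, 0.075], 0.51)]
nut_1_wing_a call [([0.482, -0.164, 0.071], 0.82)]
stamp call [([0.533, -0.049, 0.017], 0.48)]
stamp call [([0.538, -0.048, -0.004], 0.65)]
label_roll call [([0.636, -0.057, 0.041], 0.89)]
label_roll call [([0.638, -0.059, -0.001], 0.95), ([0.495, -0.2, 0.05], 0.19)]
clip call [([0.41, -0.048, 0.014], 0.58)]
clip call [([0.489, 0.112, 0.063], 0.71), ([0.407, -0.048, 0.0], 0.52)]
tape call [([0.671, 0.148, 0.024], 0.64)]
tape call [([0.671, 0.15, -0.002], 0.63)]
1.4
```

View pics/scene0.png

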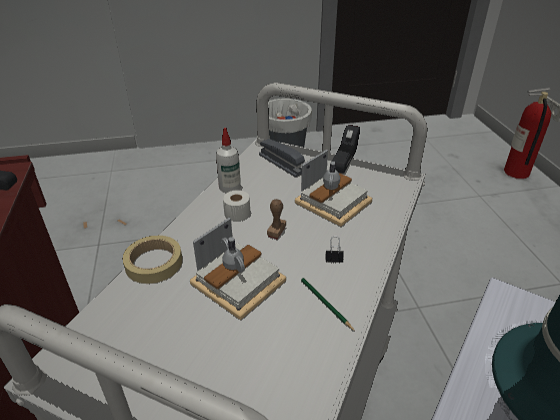

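View pics/top0.png

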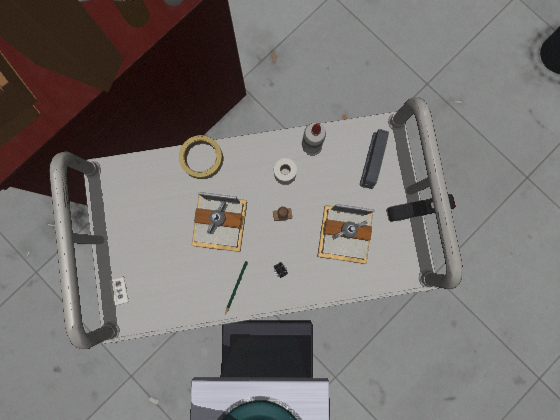

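```bash
cat > h.py <<'E'
from station import *
import cv2,numpy as np
def cloud(c):
    if c=="wrist":
        s=env.sense(); T=np.array(viewer.camera_info(c)["T_tool_cam"]); Rw=np.array(s["tcp_rot"]);pw=np.array(s["ee_pos"])
        eye=Rw@T[:3,3]+pw; R=Rw@T[:3,:3]
    else:
        i=viewer.camera_info(c); eye=np.array(i["eye"]);R=np.array(i["rotation"])
    K=np.array(viewer.camera_info(c)["intrinsics"])
    p,d=viewer.read_camera(c); v,u=np.indices(d.shape)
    P=np.stack([(u-K[0,2])/K[0,0]*d,-(v-K[1,2])/K[1,1]*d,-d],-1)@R.T+eye
    P[d==0]=np.nan
    return p,P
E
python3 - <<'E'
from h import *
for c in ["top","scene"]:
    p,P=cloud(c)
    print(viewer.camera_info(c).keys())
    for n,cx,cy in [("A",.499,-.202),("B",.523,.098)]:
        Q=P.reshape(-1,3); r=np.hypot(Q[:,0]-cx,Q[:,1]-cy)
        m=(r<.048)&(Q[:,2]>.052)&(Q[:,0]<cx+.038)
        W=Q[m]; print(c,n,len(W),"z pct",np.round(np.percentile(W[:,2],[5,50,80,90,95,99]),4))
        H=W[W[:,2]>np.percentile(W[:,2],60)]
        w=m&(r>.02)
        print(" pts r>20mm: mean angle hist (deg)")
        a=np.degrees(np.arctan2(Q[w,1]-cy,Q[w,0]-cx)); h,_=np.histogram(a,bins=np.arange(-180,181,15)); print(h.tolist())
        # plate
        pl=(abs(Q[:,1]-cy)<.06)&(abs(Q[:,0]-cx-.05)<.03)&(Q[:,2]>.085)&(Q[:,2]<.1)
        print(" plate x,y",np.round(np.percentile(Q[pl],[2,50,98],axis=0),4).tolist() if pl.sum() else None)
E
```

```text
dict_keys(['intrinsics', 'eye', 'rotation'])
top A 269 z pct [0.0619 0.0745 0.0797 0.0829 0.094  0.0968]
 pts r>20mm: mean angle hist (deg)
[0, 0, 0, 0, 0, 0, 0, 10, 14, 0, 0, 0, 0, 0, 2, 1, 2, 2, 8, 29, 0, 0, 0, 0]
 plate x,y [[0.5382, -0.2433, 0.0856], [0.5448, -0.2057, 0.0911], [0.5528, -0.1657, 0.0944]]
top B 285 z pct [0.0557 0.0673 0.0732 0.0777 0.0941 0.0973]
 pts r>20mm: mean angle hist (deg)
[0, 0, 0, 0, 0, 0, 0, 0, 0, 0, 36, 7, 0, 1, 1, 2, 0, 1, 0, 0, 0, 21, 19, 0]
 plate x,y [[0.5645, 0.0552, 0.0864], [0.5708, 0.0953, 0.091], [0.5769, 0.1343, 0.0942]]
dict_keys(['intrinsics', 'eye', 'rotation'])
scene A 299 z pct [0.0551 0.0715 0.0806 0.0882 0.0932 0.0961]
 pts r>20mm: mean angle hist (deg)
[0, 0, 0, 0, 0, 0, 0, 1, 0, 25, 1, 0, 0, 0, 0, 2, 6, 12, 11, 48, 7, 10, 4, 1]
 plate x,y [[0.5341, -0.2421, 0.0854], [0.5416, -0.1998, 0.0901], [0.5497, -0.1632, 0.0933]]
scene B 502 z pct [0.0542 0.0673 0.0748 0.0873 0.0937 0.0969]
 pts r>20mm: mean angle hist (deg)
[0, 0, 0, 0, 0, 0, 0, 0, 0, 5, 14, 33, 0, 0, 0, 2, 3, 7, 7, 7, 6, 89, 22, 0]
 plate x,y [[0.5609, 0.0576, 0.0854], [0.5668, 0.0995, 0.0902], [0.5734, 0.1371, 0.0937]]
```

The loose nut is on the right-hand clamp (scene px 332,180; top px 350,229). It sits about 7 mm high, with its wings running left-front to right-back. That makes it about 320° unscrewed. Next I'll refine the axis and yaw, and check how high the right rail is.

```bash
python3 - <<'E'
from h import *
for c in ["top","scene"]:
    p,P=cloud(c); Q=P.reshape(-1,3); Q=Q[~np.isnan(Q[:,0])]
    for n,cx,cy in [("A",.499,-.202),("B",.523,.098)]:
        r=np.hypot(Q[:,0]-cx,Q[:,1]-cy)
        s=Q[(r<.02)&(Q[:,2]>.088)]; print(c,n,"stud",len(s),np.round([s.mean(0),s.min(0),s.max(0)],4).tolist())
        l=np.array([cx,cy])
        pl=Q[(abs(Q[:,1]-cy)<.055)&(abs(Q[:,0]-cx-.048)<.02)&(Q[:,2]>.086)&(Q[:,2]<.096)]
        k=np.polyfit(pl[:,1],pl[:,0],1); print(" plate yaw deg",np.degrees(-np.arctan(k[0])), "x at cy",np.polyval(k,cy),"yrange",pl[:,1].min(),pl[:,1].max())
        w=Q[(r<.044)&(r>.02)&(Q[:,2]>.055)&(Q[:,0]<cx+.034)]
        w=w[:,:2]-l; u,S,v=np.linalg.svd(w-0*w.mean(0)); print(" wing line deg",np.degrees(np.arctan2(v[0,1],v[0,0])))
    for y0 in np.arange(-.46,-.26,.02):
        m=(Q[:,1]>y0)&(Q[:,1]<y0+.02)&(Q[:,0]>.3)&(Q[:,0]<.8)&(Q[:,2]>.03)
        if m.any(): print("rail",round(y0,2),m.sum(),"zmax %.3f x %.2f..%.2f"%(Q[m,2].max(),Q[m,0].min(),Q[m,0].max()))
for nm in ["nut_1_a_push","nut_1_b_push","nut_2_wing_a","nut_1_wing_a"]:
    for c in ["top","scene"]:
        viewer.read_camera(c) if nm=="nut_1_a_push" else 0
        print(nm,c,[(np.round(r["at"],3).tolist(),round(r["score"],2)) for r in tip_of(c,nm)])
print(env.sense()["t"],env.sense()["wrist_force"])
E
```

```text
top A stud 23 [[0.5006, -0.1985, 0.0954], [0.4962, -0.203, 0.0911], [0.505, -0.1939, 0.0988]]
 plate yaw deg -7.952308717743694 x at cy 0.5457508419270714 yrange -0.24551623389771038 -0.16479052983381215
 wing line deg -68.14300642237052
top B stud 24 [[0.5255, 0.0998, 0.0948], [0.5203, 0.0955, 0.0897], [0.5312, 0.1044, 0.0985]]
 plate yaw deg -6.735825571789434 x at cy 0.5707131233102188 yrange 0.05363770093727483 0.13678557450211332
 wing line deg 153.67431734755365
rail -0.44 73 zmax 0.067 x 0.55..0.58
rail -0.42 7 zmax 0.160 x 0.39..0.43
rail -0.4 748 zmax 0.172 x 0.37..0.57
rail -0.38 1229 zmax 0.173 x 0.38..0.66
rail -0.36 1223 zmax 0.172 x 0.50..0.76
rail -0.34 812 zmax 0.172 x 0.53..0.78
rail -0.32 242 zmax 0.158 x 0.53..0.78
rail -0.3 116 zmax 0.048 x 0.67..0.74
rail -0.28 341 zmax 0.052 x 0.60..0.74
scene A stud 26 [[0.4972, -0.196, 0.0936], [0.4924, -0.2015, 0.0897], [0.5035, -0.1917, 0.0964]]
 plate yaw deg -8.013443785628699 x at cy 0.5419026648335274 yrange -0.24427179235127527 -0.16190060430664177
 wing line deg -65.99376479441128
scene B stud 45 [[0.5217, 0.1035, 0.09
[... 235 characters left out ...]
57
rail -0.42 92 zmax 0.066 x 0.54..0.58
rail -0.4 625 zmax 0.170 x 0.37..0.57
rail -0.38 1114 zmax 0.171 x 0.37..0.61
rail -0.36 1136 zmax 0.171 x 0.48..0.73
rail -0.34 762 zmax 0.171 x 0.53..0.78
rail -0.32 441 zmax 0.162 x 0.52..0.78
rail -0.3 29 zmax 0.047 x 0.68..0.73
rail -0.28 192 zmax 0.051 x 0.60..0.74
nut_1_a_push top []
nut_1_a_push scene [([0.498, -0.203, 0.052], 0.61)]
nut_1_b_push top []
nut_1_b_push scene []
nut_2_wing_a top [([0.488, 0.116, 0.063], 0.62)]
nut_2_wing_a scene [([0.482, 0.119, 0.059], 0.9), ([0.5, -0.202, -0.002], 0.41)]
nut_1_wing_a top [([0.485, -0.164, 0.066], 0.77)]
nut_1_wing_a scene [([0.482, -0.167, 0.069], 0.69)]
2.1 [ 0.83103938 -0.26254265 -0.19034366]
```

```bash
cat >> h.py <<'E'
O=np.array([.4993,-.1988]); PSI=np.radians(-8)
C=np.array([[np.cos(PSI),-np.sin(PSI)],[np.sin(PSI),np.cos(PSI)]])
# tool z down, tool y along clamp x (sign S)
def frame(S=1):
    y=np.append(C[:,0]*S,0); z=np.array([0,0,-1.]); return np.column_stack([np.cross(y,z),y,z])
HX,HY=.018,.010
def centre(phi,gap=0):
    """finger block centre (world xy) touching the push face of a wing at clamp angle phi (deg)"""
    a=np.radians(phi); e=np.array([np.cos(a),np.sin(a)]); n=np.array([-e[1],e[0]])
    h=HX*abs(n[0])+HY*abs(n[1])
    for s in np.arange(.015,.06,.0005):
        c=s*e+(.0035+h+gap)*n
        if np.hypot(max(abs(c[0])-HX,0),max(abs(c[1])-HY,0))>=.021: break
    return O+C@c
def at(phi,z,gap=0,rate=.1): env.movel(np.append(centre(phi,gap),z),rate=rate)
def stroke(phis,z,rate=.08,stop=None):
    for p in phis:
        at(p,z,rate=rate); s=env.sense(); f=np.array(s["wrist_force"])
        print("phi %.0f t %.2f F %s"%(p,s["t"],np.round(f,1)))
        if stop and np.hypot(f[0],f[1])>stop: print("stop"); break
E
python3 - <<'E'
from h import *
for p in range(60,275,15): print(p,np.round((C.T@(centre(p)-O))*1000,1))
for S in (1,-1):
    print(S,[np.round(q,2) if (q:=solver.inverse_kinematics(np.append(centre(p),z),frame(S))) is not None else None for p,z in ((121,.2),(121,.056),(240,.056))])
E
```

```text
60 [-9.9 31.1]
75 [-15.9  31.2]
90 [-21.5  31. ]
105 [-31.3  26.3]
120 [-37.9  17.4]
135 [-39.1   6.2]
150 [-39.2  -1.8]
165 [-39.4  -7.9]
180 [-39.  -13.5]
195 [-31.1 -26.8]
210 [-11.5 -31.1]
225 [  1.6 -31.3]
240 [  9.9 -31.1]
255 [ 15.9 -31.2]
270 [ 21.5 -31. ]
1 [array([-0.43,  0.28,  0.87,  2.03, -0.27,  0.94,  0.43]), array([-0.4 ,  0.61,  0.9 ,  2.13, -0.73,  0.74,  0.84]), array([-0.3 ,  0.7 ,  0.91,  1.99, -0.76,  0.83,  0.9 ])]
-1 [array([-0.74,  0.53,  1.37,  2.04, -0.6 ,  1.07, -2.36]), array([-0.63,  0.96,  1.34,  2.14, -1.13,  1.09, -1.96]), array([-0.51,  1.04,  1.34,  2.  , -1.15,  1.17, -1.94])]
```

```bash
python3 - <<'E'
from h import *
effector.grasp(3); 
env.reach(np.append(centre(125,.012),.2),frame(1)); print(env.sense()["t"],np.round(env.sense()["ee_pos"],4),env.sense()["gripper_width"])
at(125,.058,.012,rate=.2); s=env.sense();print(s["t"],np.round(s["wrist_force"],1),np.round(s["ee_pos"],4))
stroke([121,110,100,90,80,70,62],.057)
at(66,.057,.008); env.movel(np.append(centre(66,.008),.2),rate=.25)
p,P=cloud("top"); cv2.imwrite("pics/t1.png",cv2.resize(p[150:300,260:460,::-1],None,fx=4,fy=4))
p,P=cloud("scene"); cv2.imwrite("pics/s1.png",cv2.resize(p[120:270,240:440,::-1],None,fx=4,fy=4))
print(env.sense()["t"])
E
```

```text
6.45 [ 0.46   -0.1992  0.1999] 0.0004906289541541283
7.3083 [ 0.1 -0.1  0.9] [ 0.4601 -0.2005  0.0587]
phi 121 t 7.75 F [ 0.7 -0.  -0.3]
phi 110 t 8.00 F [-0.  -0.5  0.9]
phi 100 t 8.25 F [ 0.  -0.3  0.4]
phi 90 t 8.50 F [ 0.2  0.2 -0.3]
phi 80 t 8.75 F [0.2 0.1 0.3]
phi 70 t 9.00 F [ 0.  -0.  -1.1]
phi 62 t 9.25 F [-0.   0.7  0.1]
10.3333
```

View pics/s1.png

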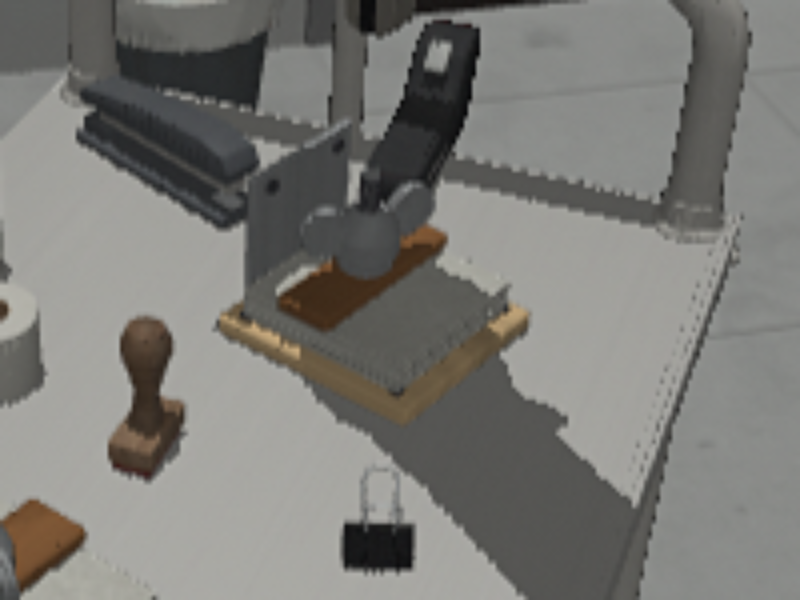

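The wings turned: the left one (px 320,230) now points toward the plate and the right one (px 410,205) points right. I'll measure the angle before the next stroke.

```bash
cat >> h.py <<'E'
def wings(cams=("top","scene","wrist")):
    for c in cams:
        p,P=cloud(c); Q=P.reshape(-1,3); Q=Q[~np.isnan(Q[:,0])]
        L=np.column_stack([(Q[:,:2]-O)@C,Q[:,2]]); r=np.hypot(L[:,0],L[:,1])
        w=L[(r<.043)&(r>.021)&(L[:,2]>.052)&(L[:,2]<.09)&(L[:,0]<.039)]
        if len(w)<8: print(c,"few",len(w)); continue
        a=np.degrees(np.arctan2(w[:,1],w[:,0]))%360
        h,b=np.histogram(a,np.arange(0,361,15)); k=[(int(b[i]),int(h[i])) for i in range(24) if h[i]>4]
        v=np.linalg.svd(w[:,:2])[2][0]
        print(c,len(w),"line clamp deg %.1f"%(np.degrees(np.arctan2(v[1],v[0]))%180),"zmax %.4f"%np.percentile(w[:,2],97),k)
E
python3 -c "
from h import *
wings()
for c in ('top','scene'): print([(np.round(r['at'],3).tolist(),round(r['score'],2)) for r in tip_of(c,'nut_1_wing_a')])"
```

```text
top 10 line clamp deg 68.1 zmax 0.0758 [(60, 10)]
scene 192 line clamp deg 68.8 zmax 0.0807 [(60, 34), (75, 72), (225, 53), (240, 26)]
wrist 224 line clamp deg 72.0 zmax 0.0815 [(60, 131), (75, 90)]
[([0.524, 0.099, -0.001], 0.68)]
[([0.522, -0.172, 0.065], 0.8)]
```

```bash
python3 - <<'E'
from h import *
env.movel(np.append(centre(254,.003),.2),rate=.25)
at(254,.056,.003,rate=.15); s=env.sense();print(s["t"],np.round(s["wrist_force"],1),np.round(s["ee_pos"],4))
stroke(list(np.arange(247,60,-7.5)),.0545,rate=.1,stop=12)
at(66,.0545,.008); env.movel(np.append(centre(66,.008),.2),rate=.25)
wings(("scene","wrist")); print(env.sense()["t"])
E
```

```text
12.1333 [-1.2  0.4 -0.1] [ 0.514  -0.2327  0.0568]
phi 247 t 12.38 F [0.4 0.2 1.1]
phi 240 t 12.63 F [ 0.  -1.6 -0.8]
phi 232 t 12.88 F [ 1.1 -0.1 -0.2]
phi 224 t 13.13 F [ 1.2  0.2 -0. ]
phi 217 t 13.38 F [-0.1 -0.4  0.1]
phi 210 t 13.63 F [-0.1  0.   0.2]
phi 202 t 13.89 F [-0.6 -1.1 -0.2]
phi 194 t 14.14 F [-0.4 -0.4 -0.3]
phi 187 t 14.39 F [-0.7 -0.2 -0.2]
phi 180 t 14.64 F [-0.2  0.   1.3]
phi 172 t 14.89 F [-0.4 -0.4  0.1]
phi 164 t 15.14 F [-0.2 -0.7 -0.7]
phi 157 t 15.39 F [-0.5 -0.4 -0.1]
phi 150 t 15.64 F [0.  0.3 0.1]
phi 142 t 15.89 F [ 0.5 -0.5  0.4]
phi 134 t 16.14 F [0.2 0.3 1.2]
phi 127 t 16.39 F [-0.3  0.2 -0.2]
phi 120 t 16.64 F [-0.7  0.2  0.5]
phi 112 t 16.89 F [-0.3 -0.8  0.1]
phi 104 t 17.14 F [ 0.4 -0.4 -0.3]
phi 97 t 17.39 F [-0.   0.2  0.3]
phi 90 t 17.64 F [ 0.1 -0.2  0.8]
phi 82 t 17.89 F [0.3 0.2 0.6]
phi 74 t 18.14 F [-0.7  1.4 -1.6]
phi 67 t 18.39 F [-0.1  0.2 -0.3]
scene 162 line clamp deg 75.6 zmax 0.0765 [(60, 9), (75, 81), (225, 5), (240, 58)]
wrist 203 line clamp deg 77.8 zmax 0.0774 [(60, 57), (75, 145)]
19.475
```

```bash
python3 - <<'E'
from h import *
env.movel(np.append(centre(259,.003),.2),rate=.25)
at(259,.053,.003,rate=.15); s=env.sense();print(s["t"],np.round(s["wrist_force"],1),np.round(s["ee_pos"],4))
stroke(list(np.arange(252,168,-7.5)),.052,rate=.1,stop=8)
stroke(list(np.arange(168,138,-1.5)),.052,rate=.02,stop=5)
env.pause(.2); s=env.sense(); print(np.round(s["wrist_force"],1),np.round(s["ee_pos"],4),s["t"])
wings(("scene","top"))
E
```

```text
21.0583 [0.2 0.5 0.4] [ 0.516  -0.2326  0.0538]
phi 252 t 21.31 F [0.7 0.3 0.7]
phi 244 t 21.56 F [0.1 0.  0.2]
phi 237 t 21.81 F [1.2 0.3 0.5]
phi 230 t 22.06 F [ 1.8 -0.5 -0.2]
phi 222 t 22.31 F [ 0.3 -1.3  0.1]
phi 214 t 22.56 F [-0.   0.3 -0.6]
phi 207 t 22.81 F [ 1.6 -0.1  0. ]
phi 200 t 23.07 F [-0.8 -0.2  0.1]
phi 192 t 23.32 F [ 0.6 -0.4  0.8]
phi 184 t 23.57 F [ 0.3 -0.5  0. ]
phi 177 t 23.82 F [ 0.6 -0.1  0.2]
phi 170 t 24.07 F [ 1.  -0.4  0.1]
phi 168 t 24.32 F [-0.1 -1.  -1. ]
phi 166 t 24.57 F [-0.3 -1.   0.2]
phi 165 t 24.82 F [-0.5 -1.8 -0.6]
phi 164 t 25.07 F [-0.1 -1.5  0.1]
phi 162 t 25.32 F [-0.5 -1.1 -0.1]
phi 160 t 25.57 F [ 0.  -1.8 -0.8]
phi 159 t 25.82 F [-0.7 -2.3 -0.4]
phi 158 t 26.07 F [-0.6 -4.9 -1.1]
phi 156 t 26.32 F [-0.7 -5.4 -1.3]
stop
[-0.4 -5.7 -0.2] [ 0.4598 -0.1987  0.0521] 26.5167
scene 206 line clamp deg 163.8 zmax 0.0882 [(135, 5), (150, 82), (165, 76), (330, 13), (345, 28)]
top 31 line clamp deg 158.2 zmax 0.0764 [(150, 13), (330, 18)]
```

```bash
python3 - <<'E'
from h import *
stroke([155,154,153,152],.052,rate=.02,stop=8.5)
s=env.sense(); print(np.round(s["ee_pos"],4),np.round(centre(154),4))
at(172,.052,.006); env.movel(np.append(centre(172,.006),.12),rate=.15); env.movel(np.append(centre(172,.006)+[-.02,.0],.24),rate=.25)
wings(); p,P=cloud("wrist"); cv2.imwrite("pics/w3.png",p[:,:,::-1]); p,P=cloud("scene"); cv2.imwrite("pics/s3.png",cv2.resize(p[120:300,180:400,::-1],None,fx=3.3,fy=3.3))
print(env.sense()["t"])
E
```

```text
phi 155 t 26.87 F [-0.1 -7.4 -1.9]
phi 154 t 27.12 F [-0.9 -7.4 -1.2]
phi 153 t 27.37 F [-0.6 -8.3 -2.4]
phi 152 t 27.62 F [-0.7 -9.4 -2.6]
stop
[ 0.4599 -0.1984  0.0522] [ 0.4601 -0.197 ]
top 70 line clamp deg 159.8 zmax 0.0751 [(150, 32), (330, 20), (345, 15)]
scene 128 line clamp deg 158.6 zmax 0.0743 [(135, 5), (150, 80), (330, 12), (345, 29)]
wrist 289 line clamp deg 160.5 zmax 0.0754 [(150, 118), (165, 53), (315, 9), (330, 109)]
29.3917
```

View pics/s3.png

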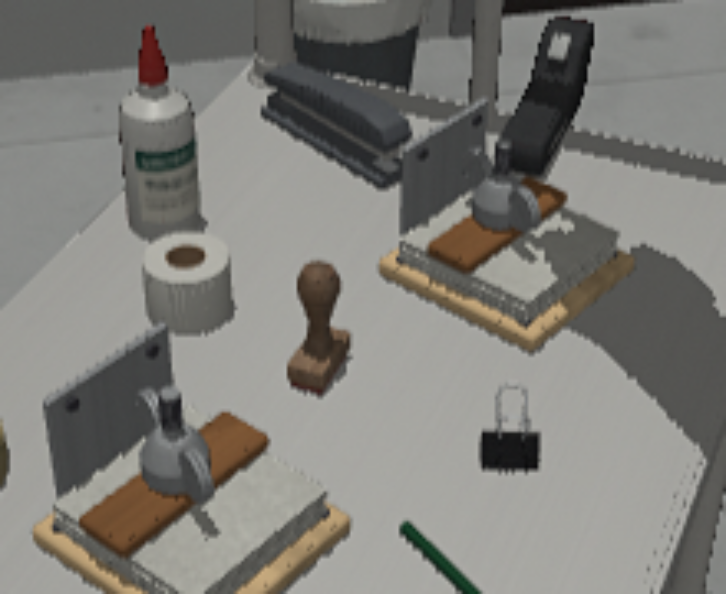

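View pics/w3.png

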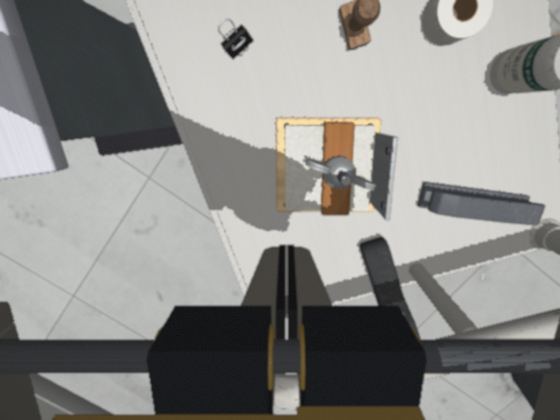

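The wrist view shows nut 1's wings (px 305–375, 160–190) at 160°. The wing top measures 75 mm, which is the fully-home height. Stamp, clip, label roll and the other nut look undisturbed, and the hand is clear.

```bash
python3 -c "
from station import *
print(workorder.finish_job())"
```

```text
the job is handed in; nothing more can be done
None
```

The loose wing nut, on the right-hand clamp, is screwed fully down onto its washer: wings at 160° with tops at 75 mm, about 9 N of sideways push at the stop. The hand is clear, the other nut and the things around look undisturbed, and the job was handed in at about 29 s.

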